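# Make up two sectioning trays in the histology lab

### The arm

A 7-joint arm with a two-finger parallel gripper is mounted at the origin on the work surface. World frame = base frame: x ahead of the robot, y to its left, z up, the work surface at z = 0. Lengths are in m, angles in rad, forces in N, time in s.
With the tool pointing down it reaches from about 0.4 to 0.75 m from the base axis. Payload 19.5 kg.
Tool frame: the origin (TCP) lies midway between the tips of the shut fingers; the grasp point (between the pads) lies 19 mm behind it (ctrl.grip_point_offset is the distance from the TCP to the grasp point, in m); z points along the fingers, x is the direction in which the jaws open and shut, and the axes are right-handed (so a half turn about z gives the same grasp; the last joint's range is limited). The gripper opens to 85 mm and grips with 20 to 120 N. Pads are 22 mm wide; open, the fingers measure 114 mm over their backs; the gripper's body (76 mm by 85 mm) begins 54 mm behind the grasp point. The pads swing forward as they close: fully open they stand 13 mm farther back than shut.
Start: joints at [-1.224, 0.707, -0.028, 1.485, 0.022, 0.951, -0.075], TCP at [0.218, 0.532, 0.231] pointing down, gripper open.
Joint ranges: [-2.71, 2.71], [-0.32, 2.16], [-1.57, 1.52], [0, 2.45], [-1.46, 4.6], [0, 2.02], [-2.83, 2.83]. Speed limits (rad/s): [1.89, 1.89, 2.57, 2.57, 3.01, 3.01, 3.01].

### API

Orientations are given as a unit quaternion [w, x, y, z].
In Python, from rig import monitor, read_camera, camera_model, sign_off, ctrl gives the robot as it stands.
- The arm moves only by the tool send_rows, never from a script. Its argument "motion" is a list of rows, each a list of 7 numbers: the opening in per cent of the stroke, from 0 (shut) to 100 (fully open), then the shift along the tool's x, y, z in mm, then the turn, a rotation vector about the tool's x, y, z in degrees. A call has 1 to 5 rows; each row shifts and turns the commanded pose from where the row before left it, along the tool's axes as they then stand; what a row does not reach is not made up. A row lasts 1/10 s, in which the tool goes at most 50 mm and 8.59 degrees, less where a joint would pass 70% of its speed; a pose out of reach is approached as far as the arm can. A call is refused whole if a number of a shift passes 50 or a number of a turn 8.59, either way. A call with a gripper value outside its range is refused whole. The fingers move at their own pace and stop on an object; "force" is the grip in N (left out, the last holds). Time passes only in rows, so rows that do not move let the fingers close. It gives the time, the measured TCP pose, the force and the opening at its end, in the units of the state.
- monitor.get_state(): the state, without advancing time (a new reading comes with each control period).
- read_camera(name): name is "scene" or "side" or "wrist"; returns (picture, depth): 420x560x3 uint8, red, green, blue; 420x560 float32, m along the optical axis (not along the pixel's ray), 0 where there is no reading.
- camera_model(name): a dict with "fx", "fy", "cx", "cy" (pixels), "distortion" ([k1, k2, p1, p2, k3] as OpenCV has them; the pictures are not rectified), "xyz" and "orientation" of the camera in the world; the wrist camera has in their place "mount" (4x4, takes a point from camera to tool coordinates, whose origin is the TCP and whose axes are the tool frame's). Camera axes: x right, y down, z forward; pixel columns grow to the right and rows downward; lengths in m; the calibration is good to about 2 mm. A picture is of the moment at which its call begins: read the wrist's pose just before it. camera_model takes no time and is no camera call.
- sign_off(): hands the job in, once; it reports no verdict.
The state is a dict: "time": time; "joints": joint angles; "joint_vel": joint speeds; "joint_efforts": joint torques, N m; "tool_pos": TCP position; "ee_rot": TCP orientation; "contact_force": force on the tool from outside, world axes, zero at the start; "wrist_torque": the same for the moment, N m; "gripper_width": finger opening in m.
Only numpy, scipy, OpenCV 4.12 (cv2) and the standard library are available. Lean on these libraries where they do the work, as an engineer would, in place of code of your own. Each camera call takes 0.05 s, during which the arm holds its last target. There are 200 camera calls.

### The job

Make up the two sectioning trays from the stock on the bench: the blue tray gets the red-capped pot and the orange wax block; the yellow tray gets the black-capped pot, the green wax block and the white slide mailer. Set each one flat down in the recess of its tray that is shaped for it, on the recess floor, the pots upright and never tipped over on the way, the blocks coloured side up, the mailer same side up as it was found. Leave the white-capped pot, the pink block and the grey blade dispenser where they are.

Things in the scene. Friction and masses are not known exactly. Their poses are not given: they have to be found in the camera images.
- tray_blue: blue tray plate fixed to the bench, 270 x 90 mm, 8 mm thick. Origin: centre of its underside, x along its length, z up. Three dark recesses 5 mm deep on its x axis: mailer 102 x 48 mm (long way along x) centred at x = -72 mm; block 54 x 42 mm (same way) at x = +18 mm; pot, round, 62 mm across, at x = +88 mm. Its long recess stays empty, its round end is away from the robot. Left or right of the stock.
- tray_yellow: yellow tray plate fixed to the bench, 270 x 90 mm, 8 mm thick. Origin: centre of its underside, x along its length, z up. Three dark recesses 5 mm deep on its x axis: mailer 102 x 48 mm (long way along x) centred at x = -72 mm; block 54 x 42 mm (same way) at x = +18 mm; pot, round, 62 mm across, at x = +88 mm. All three are filled; its round end is towards the robot. Left or right of the stock.
- pot_red: specimen pot with a red screw cap, white body, 60 g, goes in the blue tray. Upright, 60 mm tall; body 42 mm in diameter, the cap 44 mm in diameter over the top 17 mm. Origin at the centre of its underside, z up.
- pot_black: specimen pot with a black screw cap, white body, 60 g, goes in the yellow tray. Upright, 60 mm tall; body 42 mm in diameter, the cap 44 mm in diameter over the top 17 mm. Origin at the centre of its underside, z up.
- block_orange: wax block lying face down: orange cassette back, 40 mm along x by 28 mm along y, on top (from 14 to 26 mm above the underside), over a cream wax block 36 x 24 mm, 14 mm high. 25 g, goes in the blue tray. Origin at the centre of its underside, z up.
- block_green: wax block lying face down: green cassette back, 40 mm along x by 28 mm along y, on top (from 14 to 26 mm above the underside), over a cream wax block 36 x 24 mm, 14 mm high. 25 g, goes in the yellow tray. Origin at the centre of its underside, z up.
- mailer: white slide mailer, a flat closed plastic box 84 mm along x by 30 mm along y, 24 mm high, with a grey line across it and a pale blue label on top; 35 g, goes in the yellow tray. Origin at the centre of its underside, z up.
- pot_white: specimen pot with a white screw cap, white body, stays where it is. Upright, 60 mm tall; body 42 mm in diameter, the cap 44 mm in diameter over the top 17 mm. Origin at the centre of its underside, z up.
- block_pink: wax block lying face down: pink cassette back, 40 mm along x by 28 mm along y, on top (from 14 to 26 mm above the underside), over a cream wax block 36 x 24 mm, 14 mm high. Stays where it is. Origin at the centre of its underside, z up.
- dispenser: grey blade dispenser with a red slide on top, 70 mm along x by 30 mm along y, 25 mm high; stays where it is. Origin at the centre of its underside.
There are look-alikes about, which are no part of the job. Leave any purple or turquoise look-alike of the pot_red alone.

How it is judged:
By the outcome, as a careful person would: the job done as asked, in the order asked, and still so for the second after the job is handed in, with the robot touching nothing.
It also fails if it takes over 120 s, if anything falls off the work surface, if the arm or the gripper's body presses on something with over 40 N, if the wrist force passes 120 N, or if a joint passes its speed limit or range.

## Working session

There is one attempt and no reset: what is moved stays moved. The work goes in short steps, Python scripts to look and compute and a tool call to move; the robot and the scene stay as the last step left them, time stands still between calls to the robot, and variables do not carry over. Pictures are saved under pics/ and viewed, about 12 in all and at most 16, crops included, and the job is handed in when it is done.

Besides the shell and the picture viewer there is one more tool, called as name(argument=value, ...) on one line, values as JSON. send_rows: Moves the arm, as the interface text tells. Its arguments: {"type":"object","properties":{"motion":{"type":"array"},"force":{"type":"number"}},"required":["motion"]}

```bash
mkdir -p pics; ls; python3 - <<'E'
from rig import monitor, read_camera, camera_model, ctrl
import cv2,numpy as np
print(monitor.get_state()); print(ctrl.grip_point_offset)
for n in("scene","side","wrist"):
    p,d=read_camera(n); print(n,camera_model(n)); cv2.imwrite(f"pics/{n}0.png",p[:,:,::-1]); np.savez(f"{n}0.npz",p=p,d=d)
E
```

```text
pics
{'time': 0.0, 'joints': array([-1.22364446,  0.70711183, -0.02766006,  1.48496495,  0.02197089,
        0.95089962, -0.07549702]), 'joint_vel': array([-0.000108  , -0.00102599, -0.00048803, -0.00013876,  0.00019775,
       -0.00086804,  0.00076151]), 'joint_efforts': array([-7.40029827e-04, -8.83225036e+01,  1.23434208e+00, -2.36166608e+01,
        1.68627949e-02,  6.52327508e-03,  9.88419202e-06]), 'tool_pos': array([0.21787633, 0.53185139, 0.23083001]), 'ee_rot': array([ 2.94676162e-04,  8.30394152e-01,  5.57176147e-01, -4.54807463e-04]), 'contact_force': array([-0.10227513,  0.58247187, -0.60815313]), 'wrist_torque': array([-0.00205942,  0.04636417,  0.0242746 ]), 'gripper_width': 0.08518288185760438}
0.0187
scene {'fx': 397.25667492570005, 'fy': 397.25667492570005, 'cx': 283.3324520379473, 'cy': 216.7547726261012, 'distortion': array([0.02634014, 0.        , 0.        , 0.        , 0.        ]), 'xyz': array([1.06482238, 0.1501501 , 0.47700544]), 'orientation': array([-0.263959  ,  0.55687419,  0.71054941, -0.33961203])}
side {'fx': 406.16230242086374, 'fy': 406.16230242086374, 'cx': 279.24768909838946, 'cy': 210.35861009464168, 'distortion': array([-0.09421318,  0.        ,  0.        ,  0.        ,  0.        ]), 'xyz': array([ 0.28873002, -0.49867301,  0.72493184]), 'orientation': array([-0.32774605,  0.92220849, -0.19444235,  0.0656216 ])}
wrist {'fx': 327.8297191309013, 'fy': 327.8297191309013, 'cx': 283.62324832470904, 'cy': 207.64383086801604, 'distortion': array([0.01064364, 0.        , 0.        , 0.        , 0.        ]), 'mount': array([[ 9.99999139e-01, -1.15873116e-03,  6.16235133e-04,
         2.46642002e-04],
       [ 9.23741511e-04,  9.54977881e-01,  2.96675569e-01,
        -7.66243035e-02],
       [-9.32258147e-04, -2.96674744e-01,  9.54978129e-01,
        -1.42622105e-01],
       [ 0.00000000e+00,  0.00000000e+00,  0.00000000e+00,
         1.00000000e+00]])}
```

View pics/scene0.png

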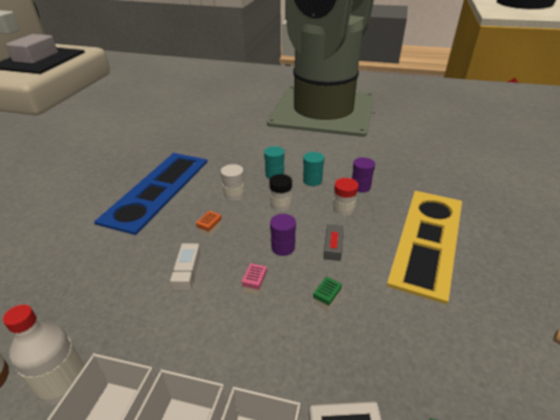

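View pics/side0.png

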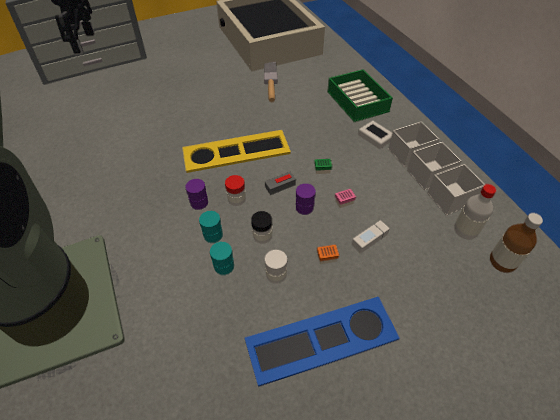

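The scene picture (camera facing the robot) shows the blue tray at left (155,190) and the yellow tray at right (430,240). The red pot is at (345,195), black pot (281,192), white pot (233,180), orange block (209,220), mailer (186,263), green block (327,290), pink block (255,275) and dispenser (334,242). Two turquoise and two purple look-alikes stand among the pots. The side view agrees. Next I'll measure all of these from depth.

```bash
cat > h.py <<'E'
import numpy as np,cv2
from scipy.spatial.transform import Rotation as R
from rig import camera_model
def rot(q): return R.from_quat([q[1],q[2],q[3],q[0]]).as_matrix()
def cloud(n,d,st=None):
    m=camera_model(n); K=np.array([[m['fx'],0,m['cx']],[0,m['fy'],m['cy']],[0,0,1.]])
    v,u=np.mgrid[:420,:560]; uv=np.stack([u,v],-1).reshape(-1,1,2).astype(np.float64)
    r=cv2.undistortPoints(uv,K,np.array(m['distortion'])).reshape(420,560,2)
    P=np.dstack([r,np.ones((420,560))])*d[...,None]
    if n=='wrist':
        P=P@m['mount'][:3,:3].T+m['mount'][:3,3]
        return P@rot(st['ee_rot']).T+st['tool_pos']
    return P@rot(m['orientation']).T+m['xyz']
def rect(P):  # centre, long, short, yaw of long axis (deg)
    (c,(w,h),a)=cv2.minAreaRect((P[:,:2]*1000).astype(np.float32))
    if w<h: w,h,a=h,w,a+90
    return np.round([c[0],c[1],w,h,(a+90)%180-90],1)
# HSV (OpenCV) ranges
COL=dict(blue=((105,150,60),(125,255,255)),yellow=((20,150,120),(32,255,255)),red=((0,170,90),(5,255,255)),
 orange=((6,170,120),(16,255,255)),green=((50,120,40),(75,255,255)),pink=((160,90,110),(176,255,255)),
 purple=((130,90,20),(155,255,255)),turq=((80,120,40),(98,255,255)))
def blobs(n,p,d,st=None,amin=25,zr=(0.004,0.08)):
    W=cloud(n,d,st); hsv=cv2.cvtColor(p,cv2.COLOR_RGB2HSV); out=[]
    for c,(a,b) in COL.items():
        m=cv2.inRange(hsv,a,b)&((d>0)*255).astype(np.uint8)&((W[...,2]>zr[0])&(W[...,2]<zr[1])).astype(np.uint8)*255
        k,L,s,ce=cv2.connectedComponentsWithStats(m)
        for i in range(1,k):
            if s[i,4]>=amin:
                Q=W[L==i]; z=np.percentile(Q[:,2],90); T=Q[abs(Q[:,2]-z)<.006]
                out.append((c,s[i,4],np.round(ce[i]).astype(int).tolist(),round(z*1000,1),rect(T).tolist()))
    return out
E
python3 - <<'E'
from h import *
for n in('scene','side'):
    f=np.load(n+'0.npz'); print(n)
    for b in blobs(n,f['p'],f['d']): print(*b)
f=np.load('side0.npz');W=cloud('side',f['d'])
for nm,(u,v) in dict(black=(262,216),white=(276,258),mailer=(370,236),disp=(280,183)).items():
    Q=W[v-4:v+5,u-5:u+6].reshape(-1,3); print(nm,np.round(np.median(Q,0)*1000))
E
```

```text
scene
blue 2070 [150, 195] 8.1 [470.0, -267.7, 270.4, 90.8, -6.0]
yellow 3258 [428, 246] 8.4 [497.6, 270.8, 272.1, 88.8, -9.3]
red 338 [346, 187] 60.0 [444.7, 114.6, 40.4, 40.4, 48.2]
red 96 [334, 240] 25.1 [561.4, 111.7, 39.7, 10.2, 4.4]
orange 255 [209, 220] 26.3 [560.6, -114.9, 39.7, 29.3, -12.5]
green 419 [327, 290] 26.7 [672.8, 118.5, 38.2, 26.6, -19.6]
pink 438 [254, 276] 26.5 [669.1, 4.7, 41.0, 28.5, -1.8]
purple 529 [363, 172] 59.6 [360.5, 140.4, 41.5, 39.6, 4.5]
purple 855 [283, 233] 59.9 [577.8, 27.6, 41.1, 39.5, 14.9]
turq 490 [274, 161] 59.4 [396.8, -35.6, 120.6, 37.9, 15.5]
turq 558 [313, 168] 59.3 [361.4, 38.6, 40.1, 39.5, 85.6]
side
blue 4123 [321, 340] 10.3 [468.8, -271.1, 269.7, 91.1, -6.1]
yellow 1474 [233, 150] 10.5 [497.0, 270.2, 270.2, 95.2, -9.5]
red 218 [234, 182] 62.2 [441.8, 113.6, 42.9, 40.8, 69.5]
red 61 [283, 178] 26.8 [560.0, 111.9, 38.4, 14.8, 0.5]
orange 196 [327, 251] 27.8 [559.5, -116.8, 38.5, 28.4, -14.0]
green 1449 [359, 96] 49.2 [898.0, 326.7, 163.0, 123.6, -88.5]
green 161 [323, 164] 28.0 [669.7, 115.5, 37.7, 30.0, -19.4]
pink 156 [345, 195] 28.4 [668.8, 3.1, 40.1, 28.6, -3.0]
purple 497 [197, 193] 61.6 [358.2, 138.1, 42.9, 40.5, 75.6]
purple 498 [305, 198] 61.5 [575.9, 23.5, 42.5, 41.9, 68.4]
turq 1154 [216, 242] 61.5 [356.9, -7.2, 129.4, 42.5, 87.1]
black [462.  -3.  61.]
white [ 448. -109.   60.]
mailer [ 661. -119.   25.]
disp [549. 101.  23.]
```

View pics/wrist0.png

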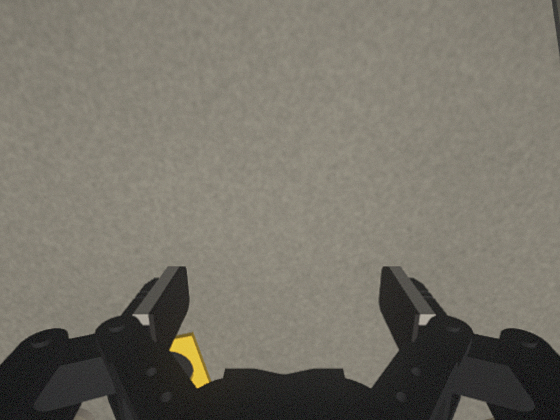

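All the stock is located to within a few mm, and the two cameras agree to about 3 mm. The wrist picture shows only bench and the yellow tray corner at (190,360). Next I'll move over the middle of the stock for a closer wrist look.

send_rows(motion=[[75,-30,33,0,0,0,0],[75,-30,33,0,0,0,0],[75,-30,33,0,0,0,0],[75,-30,33,0,0,0,0],[75,-30,33,0,0,0,0]], force=40)

```text
time: 0.65
tool_pos: [0.3142, 0.329, 0.2313]
ee_rot: [0.0, 0.83, 0.557, -0.0]
contact_force: [0.8, -0.0, -0.1]
gripper_width: 0.064
```

send_rows(motion=[[75,-30,33,0,0,0,0],[75,-30,33,0,0,0,0],[75,-30,33,0,0,0,0],[75,-30,33,0,0,0,0],[75,-30,33,0,0,0,0]])

```text
time: 1.15
tool_pos: [0.4101, 0.1276, 0.2313]
ee_rot: [0.0, 0.83, 0.557, 0.0]
contact_force: [1.4, 0.5, 0.2]
gripper_width: 0.0639
```

send_rows(motion=[[75,-30,33,0,0,0,0],[75,-30,33,0,0,0,0],[75,0,0,0,0,0,0],[75,0,0,0,0,0,0]])

```text
time: 1.55
tool_pos: [0.4479, 0.0482, 0.2311]
ee_rot: [-0.0, 0.831, 0.556, -0.0]
contact_force: [-0.7, 0.2, 0.3]
gripper_width: 0.0641
```

```bash
cat >> h.py <<'E'
from rig import monitor, read_camera
def objs(W,zmin=.015,amin=60):
    m=((W[...,2]>zmin)&(W[...,2]<.075)).astype(np.uint8); k,L,s,ce=cv2.connectedComponentsWithStats(m,connectivity=4); o=[]
    for i in range(1,k):
        if s[i,4]<amin: continue
        Q=W[L==i]; z=np.percentile(Q[:,2],85); T=Q[abs(Q[:,2]-z)<.005]
        o.append((np.round(ce[i]).astype(int).tolist(),s[i,4],round(z*1000,1),rect(T).tolist()))
    return o
def go(x,y,z=None,phi=None):  # tool-frame shift (mm) to world target; phi = yaw of tool x after turning
    st=monitor.get_state(); Rm=rot(st['ee_rot']); p=st['tool_pos']*1000; f0=np.degrees(np.arctan2(Rm[1,0],Rm[0,0]))
    f=f0 if phi is None else phi; t=np.radians(f); dx,dy=x-p[0],y-p[1]
    print('tool xyz',np.round([dx*np.cos(t)+dy*np.sin(t),dx*np.sin(t)-dy*np.cos(t),p[2]-(z if z is not None else p[2])],1),'turn z',round(f0-f,1),'phi0',round(f0,1))
E
python3 - <<'E'
from h import *
st=monitor.get_state(); p,d=read_camera('wrist'); cv2.imwrite('pics/w1.png',p[:,:,::-1])
for b in blobs('wrist',p,d,st): print(*b)
for b in objs(cloud('wrist',d,st)): print(*b)
for n in('side','scene'):
    print(n); f=np.load(n+'0.npz'); 
    for b in objs(cloud(n,f['d'])): print(*b)
go(443.5,114)
E
```

```text
blue 5707 [49, 263] 8.6 [438.8, -265.4, 210.6, 91.4, -6.4]
yellow 13132 [489, 120] 9.2 [496.2, 271.6, 270.2, 91.7, -9.3]
red 1584 [345, 154] 61.0 [441.0, 115.1, 42.7, 41.9, 20.1]
red 288 [371, 246] 25.7 [559.0, 112.3, 39.0, 10.7, 4.3]
green 116 [555, 374] 20.5 [840.0, 283.3, 9.1, 4.0, -79.3]
pink 668 [317, 346] 26.7 [666.9, 4.8, 41.3, 27.4, -1.4]
purple 2185 [340, 55] 61.1 [357.4, 140.3, 42.6, 42.0, -49.8]
purple 1421 [310, 292] 60.6 [575.0, 27.6, 42.2, 41.9, -22.1]
turq 1870 [236, 102] 60.9 [358.0, 38.5, 42.2, 41.7, 68.7]
turq 2249 [158, 133] 60.7 [354.8, -46.5, 42.7, 42.3, 67.0]
[339, 56] 2308 60.9 [357.3, 140.1, 42.8, 42.6, 81.0]
[236, 103] 1934 60.7 [358.3, 38.1, 42.8, 42.6, 67.6]
[157, 134] 2225 60.5 [354.8, -46.7, 42.8, 42.3, 67.7]
[343, 153] 1832 60.7 [440.9, 114.8, 43.0, 42.6, 23.6]
[238, 211] 1748 60.4 [456.8, -7.2, 43.1, 42.9, -22.1]
[366, 236] 1401 24.5 [551.0, 111.1, 70.3, 29.9, 4.3]
[149, 235] 1989 60.3 [445.5, -108.0, 43.2, 43.0, -33.7]
[308, 290] 1711 60.4 [574.5, 27.2, 43.0, 43.0, 67.5]
[317, 346] 722 26.5 [667.5, 4.5, 41.7, 28.0, -1.8]
[225, 359] 665 24.6 [645.3, -11
[... 1373 characters left out ...]
.4, 21.7]
[313, 165] 545 59.1 [359.5, 37.9, 43.6, 42.4, -1.4]
[353, 183] 1211 59.4 [401.0, 127.8, 132.2, 43.0, -17.3]
[233, 179] 602 59.2 [447.6, -108.2, 43.1, 42.1, -14.0]
[209, 220] 332 26.0 [560.2, -115.2, 40.5, 29.1, -12.0]
[283, 231] 833 59.7 [576.2, 26.3, 44.6, 41.4, 12.8]
[334, 239] 519 23.7 [552.6, 111.1, 71.9, 29.9, 4.6]
[185, 263] 821 24.4 [667.2, -110.9, 85.9, 29.8, 13.1]
[254, 276] 459 26.2 [669.1, 4.7, 41.0, 28.5, -1.8]
[327, 290] 511 26.3 [671.3, 118.2, 40.6, 28.5, -20.1]
[144, 390] 9351 63.8 [901.9, -37.9, 309.8, 83.6, 88.1]
[1, 364] 76 26.3 [881.7, -256.9, 24.5, 2.6, 39.7]
[345, 411] 1206 22.5 [841.7, 164.7, 80.1, 22.0, -73.4]
tool xyz [ 58.4 -28.4   0. ] turn z 0.0 phi0 67.7
```

View pics/w1.png

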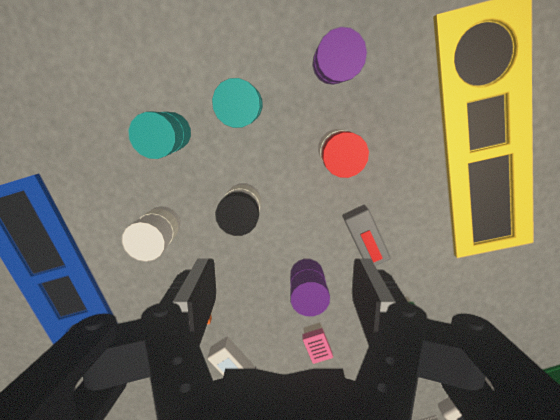

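The wrist picture, with the red pot at (345,154), black pot (238,213), mailer (228,357) and both trays, agrees with the fixed cameras to 2–3 mm. First pick is the red pot, using the wrist figures.

send_rows(motion=[[75,29.5,-15.5,0,0,0,0],[75,29.5,-15.5,10,0,0,0],[75,0,0,45,0,0,0],[75,0,0,45,0,0,0],[75,0,0,45,0,0,0]])

```text
time: 2.1
tool_pos: [0.441, 0.1167, 0.0851]
ee_rot: [-0.0, 0.83, 0.558, 0.001]
contact_force: [2.1, 0.1, -1.0]
gripper_width: 0.0641
```

send_rows(motion=[[75,0,0,34,0,0,0],[75,0,0,20,0,0,0],[75,0,0,0,0,0,0],[30,0,0,0,0,0,0],[30,0,0,0,0,0,0]])

```text
time: 2.6
tool_pos: [0.4419, 0.1157, 0.0336]
ee_rot: [0.0, 0.83, 0.557, 0.001]
contact_force: [-0.6, 0.4, 0.6]
gripper_width: 0.0428
```

send_rows(motion=[[30,0,0,0,0,0,0],[30,0,0,0,0,0,0]])

```text
time: 2.8
tool_pos: [0.4421, 0.1155, 0.0334]
ee_rot: [0.0, 0.83, 0.557, 0.001]
contact_force: [-1.4, 1.2, 11.5]
gripper_width: 0.0427
```

send_rows(motion=[[30,0,0,-15,0,0,0],[30,0,0,-30,0,0,0],[30,0,0,-30,0,0,0],[30,0,0,-25,0,0,0],[30,-10,8,0,0,0,0]])

```text
time: 3.3
tool_pos: [0.4461, 0.1041, 0.1357]
ee_rot: [0.001, 0.83, 0.558, 0.003]
contact_force: [0.9, -1.2, -1.7]
gripper_width: 0.0428
```

send_rows(motion=[[30,-20,16,0,0,0,0],[30,-32,25.5,0,0,0,0],[30,-32,25.5,0,0,0,0],[30,-32,25.5,0,0,0,0],[30,-32,25.5,0,0,0,0]])

```text
time: 3.8
tool_pos: [0.4986, -0.0806, 0.1332]
ee_rot: [0.0, 0.83, 0.557, 0.0]
contact_force: [-0.2, 0.1, -1.1]
gripper_width: 0.0428
```

send_rows(motion=[[30,-32,25.5,0,0,0,0],[30,-32,25.5,0,0,0,0],[30,-32,25.5,0,0,0,0],[30,-32,25.5,0,0,0,0],[30,-20,16,0,0,0,0]])

```text
time: 4.3
tool_pos: [0.5513, -0.2639, 0.1331]
ee_rot: [0.001, 0.831, 0.556, -0.0]
contact_force: [0.2, 0.7, 0.2]
gripper_width: 0.0429
```

send_rows(motion=[[30,-14,11,0,0,0,0],[30,0,0,0,0,0,0],[30,0,0,0,0,0,0]])

```text
time: 4.6
tool_pos: [0.5561, -0.2772, 0.1328]
ee_rot: [0.0, 0.83, 0.557, 0.0]
contact_force: [0.5, -0.6, -0.7]
gripper_width: 0.043
```

```bash
python3 - <<'E'
from h import *
st=monitor.get_state(); p,d=read_camera('wrist'); cv2.imwrite('pics/w2.png',p[:,:,::-1])
print(st['tool_pos'],st['gripper_width'])
for b in blobs('wrist',p,d,st): print(*b)
go(557,-278)
E
```

```text
[ 0.55611929 -0.27721904  0.13277734] 0.043024136169142406
blue 15149 [254, 111] 8.9 [495.5, -272.4, 213.8, 89.4, -6.0]
orange 1676 [486, 129] 27.0 [559.2, -115.6, 39.6, 28.3, -13.2]
tool xyz [-0.9  1.2  0. ] turn z 0.0 phi0 67.8
```

View pics/w2.png

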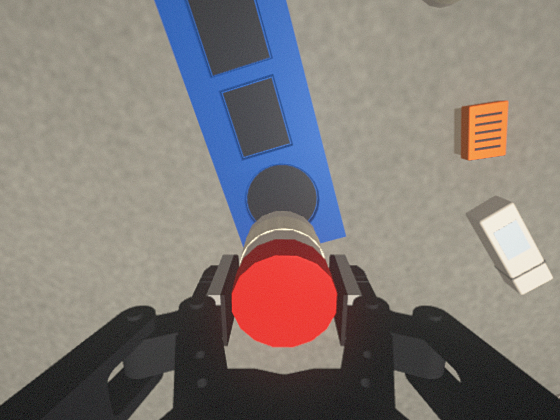

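The red pot hangs upright in the jaws at (284,300), over the round recess at (282,200), as expected. Next I'll lower it.

send_rows(motion=[[30,-1,1,25,0,0,0],[30,0,0,35,0,0,0],[30,0,0,20,0,0,0],[30,0,0,10,0,0,0],[30,0,0,5,0,0,0]])

```text
time: 5.15
tool_pos: [0.5569, -0.2783, 0.0372]
ee_rot: [-0.0, 0.83, 0.557, -0.0]
contact_force: [-1.1, 0.1, 0.5]
gripper_width: 0.0428
```

send_rows(motion=[[30,0,0,1,0,0,0],[30,0,0,0,0,0,0],[30,0,0,0,0,0,0]])

```text
time: 5.45
tool_pos: [0.5572, -0.2791, 0.0372]
ee_rot: [0.001, 0.83, 0.557, 0.0]
contact_force: [0.4, 0.3, -0.7]
gripper_width: 0.0426
```

send_rows(motion=[[30,0,0,1,0,0,0],[30,0,0,0,0,0,0],[48,0,0,0,0,0,0],[65,0,0,0,0,0,0],[75,0,0,0,0,0,0]])

```text
time: 5.95
tool_pos: [0.5569, -0.279, 0.0356]
ee_rot: [0.0, 0.83, 0.557, 0.0]
contact_force: [0.6, 0.4, 0.3]
gripper_width: 0.0638
```

send_rows(motion=[[75,0,0,0,0,0,0],[75,0,0,-10,0,0,0],[75,0,0,-30,0,0,0],[75,0,0,-40,0,0,0],[75,0,0,-20,0,0,0]])

```text
time: 6.45
tool_pos: [0.5576, -0.2792, 0.139]
ee_rot: [0.001, 0.83, 0.557, 0.001]
contact_force: [-0.2, 0.1, -0.5]
gripper_width: 0.0641
```

```bash
python3 - <<'E'
from h import *
go(560,-115.8,phi=77)
E
```

```text
tool xyz [159.8 -34.4   0. ] turn z -9.3 phi0 67.7
```

send_rows(motion=[[55,0,0,0,0,0,-4.6],[55,0,0,0,0,0,-4.7],[55,40,-9,0,0,0,0],[55,40,-9,0,0,0,0],[55,40,-8,0,0,0,0]])

```text
time: 6.95
tool_pos: [0.5582, -0.1548, 0.1361]
ee_rot: [0.0, 0.783, 0.622, 0.0]
contact_force: [0.5, 1.1, 0.2]
gripper_width: 0.0469
```

send_rows(motion=[[55,40,-8.5,0,0,0,0],[55,0,0,35,0,0,0],[55,0,0,45,0,0,0],[55,0,0,30,0,0,0],[55,0,0,0,0,0,0]])

```text
time: 7.45
tool_pos: [0.5576, -0.1149, 0.0229]
ee_rot: [-0.002, 0.782, 0.623, -0.002]
contact_force: [0.5, -0.7, 1.9]
gripper_width: 0.047
```

```bash
python3 - <<'E'
from h import *
st=monitor.get_state(); p,d=read_camera('wrist'); print(st['tool_pos'])
for n in('scene','side'):
    p,d=read_camera(n); print([b for b in blobs(n,p,d) if b[0]=='red'])
    if n=='side': cv2.imwrite('pics/s3.png',cv2.resize(p[100:400,150:450,::-1],None,fx=2,fy=2))
go(560,-115.8,8,77)
E
```

```text
[ 0.55755836 -0.11486827  0.02288342]
[('red', np.int32(377), [122, 192], np.float64(62.7), [560.0, -278.6, 41.2, 38.4, 33.5]), ('red', np.int32(98), [334, 240], np.float64(25.3), [561.4, 111.7, 37.3, 10.4, 4.8])]
[('red', np.int32(61), [283, 178], np.float64(26.8), [559.9, 111.4, 38.6, 15.2, 6.1]), ('red', np.int32(470), [371, 313], np.float64(64.9), [556.9, -281.6, 42.1, 40.8, 21.6])]
tool xyz [-0.3  0.1 19.2] turn z 0.0 phi0 77.0
```

View pics/s3.png

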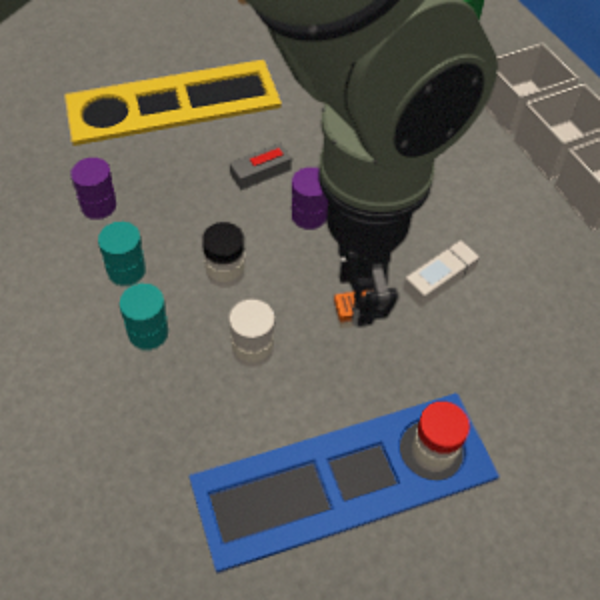

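In the side picture the red pot stands upright in the round recess at (440,435), and its top is now at about +3 mm, so it is on the recess floor. The jaws are over the orange block at (350,305).

send_rows(motion=[[55,0,0,14,0,0,0],[55,0,0,5,0,0,0],[55,0,0,0,0,0,0],[10,0,0,0,0,0,0],[10,0,0,0,0,0,0]])

```text
time: 8.1
tool_pos: [0.5593, -0.1153, 0.0068]
ee_rot: [0.0, 0.782, 0.623, 0.0]
contact_force: [0.1, -0.1, 0.5]
gripper_width: 0.0273
```

send_rows(motion=[[10,0,0,0,0,0,0],[10,0,0,0,0,0,0],[10,0,0,0,0,0,0]])

```text
time: 8.4
tool_pos: [0.5593, -0.1153, 0.0068]
ee_rot: [0.0, 0.782, 0.623, 0.0]
contact_force: [-2.1, 1.0, 7.2]
gripper_width: 0.0267
```

send_rows(motion=[[10,0,0,-10,0,0,0],[10,0,0,-30,0,0,0],[10,0,0,-30,0,0,0],[10,0,0,0,0,0,-7],[10,0,0,0,0,0,0]])

```text
time: 8.9
tool_pos: [0.5594, -0.1155, 0.0775]
ee_rot: [0.001, 0.742, 0.67, 0.0]
contact_force: [0.9, 0.3, -0.4]
gripper_width: 0.0271
```

```bash
python3 - <<'E'
from h import *
go(487.3,-270.4,None,83.9)
E
```

```text
tool xyz [-161.7  -55.3    0. ] turn z 0.2 phi0 84.1
```

send_rows(motion=[[10,-20,-7,0,0,0,0],[10,-40,-14,0,0,0,0],[10,-45,-15,0,0,0,0],[10,-40,-13,0,0,0,0],[10,-16.5,-6,0,0,0,0]])

```text
time: 9.4
tool_pos: [0.485, -0.2741, 0.076]
ee_rot: [-0.0, 0.746, 0.666, -0.001]
contact_force: [0.7, -0.7, 0.4]
gripper_width: 0.0273
```

send_rows(motion=[[10,0,0,20,0,0,0],[10,0,0,20,0,0,0],[10,0,0,5,0,0,0],[10,0,0,0,0,0,0]])

```text
time: 9.8
tool_pos: [0.4873, -0.2699, 0.0309]
ee_rot: [-0.001, 0.744, 0.669, -0.0]
contact_force: [0.8, -0.2, -0.1]
gripper_width: 0.0271
```

```bash
python3 - <<'E'
from h import *
st=monitor.get_state(); p,d=read_camera('wrist'); cv2.imwrite('pics/w4.png',p[:,:,::-1]); print(st['tool_pos'])
for b in blobs('wrist',p,d,st): print(*b)
go(487.3,-270.4,10)
E
```

```text
[ 0.48728125 -0.2698803   0.03092004]
blue 23130 [268, 131] 8.8 [442.2, -267.2, 153.1, 90.0, -5.9]
orange 28 [271, 242] 44.0 [466.9, -272.3, 7.0, 1.0, 85.7]
orange 4366 [284, 288] 50.8 [487.2, -269.1, 40.5, 28.0, -6.4]
tool xyz [-0.4 -0.3 21.6] turn z 0.0 phi0 84.0
```

View pics/w4.png

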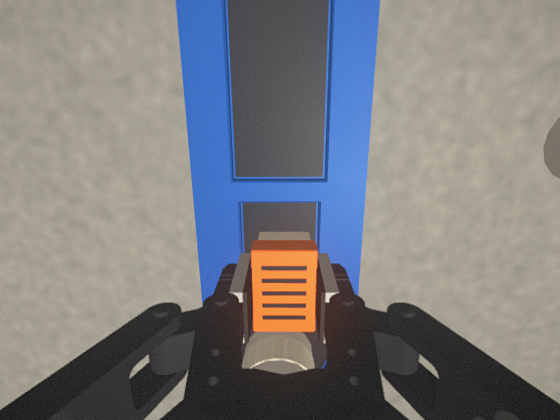

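The orange block is held square at (284,288), centred over its recess at (281,230). I'll lower it and release.

send_rows(motion=[[10,0,0,12,0,0,0],[10,0,0,7,0,0,0],[10,0,0,2,0,0,0],[10,0,0,0,0,0,0],[10,0,0,0,0,0,0]])

```text
time: 10.35
tool_pos: [0.4876, -0.2702, 0.0103]
ee_rot: [0.0, 0.743, 0.669, -0.0]
contact_force: [-0.2, 0.1, -0.1]
gripper_width: 0.027
```

send_rows(motion=[[10,0,0,0.5,0,0,0],[36,0,0,0,0,0,0],[45,0,0,0,0,0,0],[45,0,0,0,0,0,0],[45,0,0,-10,0,0,0]])

```text
time: 10.85
tool_pos: [0.4871, -0.2699, 0.0194]
ee_rot: [-0.001, 0.743, 0.669, -0.0]
contact_force: [-0.7, 0.4, -0.5]
gripper_width: 0.0386
```

send_rows(motion=[[45,0,0,-30,0,0,0],[75,0,0,-45,0,0,0],[75,0,0,-45,0,0,0],[75,0,0,0,0,0,0]])

```text
time: 11.25
tool_pos: [0.4893, -0.271, 0.1455]
ee_rot: [0.004, 0.743, 0.669, 0.001]
contact_force: [-0.6, 0.3, -2.0]
gripper_width: 0.064
```

```bash
python3 - <<'E'
from h import *
st=monitor.get_state(); p,d=read_camera('wrist'); cv2.imwrite('pics/w5.png',p[:,:,::-1]); print(st['tool_pos'])
for b in blobs('wrist',p,d,st): print(*b)
for b in objs(cloud('wrist',d,st)): print(*b)
go(457,-7.3,32)
E
```

```text
[ 0.48934815 -0.27095544  0.14554154]
blue 14964 [277, 135] 8.9 [470.2, -269.7, 262.9, 89.2, -5.9]
red 1990 [281, 295] 63.7 [555.7, -280.0, 41.8, 41.4, 1.5]
orange 1110 [284, 198] 29.8 [487.0, -269.6, 39.1, 27.2, -5.1]
turq 320 [550, 9] 21.1 [369.2, -63.0, 15.1, 3.1, 43.4]
[554, 6] 142 22.1 [368.4, -63.9, 11.8, 2.7, 39.0]
[502, 127] 5164 60.7 [446.0, -108.9, 44.6, 42.9, 83.3]
[285, 198] 1661 29.7 [487.5, -269.6, 40.3, 27.8, -6.4]
[281, 285] 3209 63.3 [556.4, -280.2, 43.2, 43.1, -23.8]
tool xyz [258.7 -58.8 110.9] turn z 0.0 phi0 84.0
```

Both blue-tray items sit on their recess floors: orange top at 29.7 mm, red top at 63.3 mm (measured with the same ~+0.7 mm bias as before). Next is the black pot.

send_rows(motion=[[75,43,-10,0,0,0,0],[75,43,-10,0,0,0,0],[75,43,-10,0,0,0,0],[75,43,-10,0,0,0,0],[75,43,-9.5,0,0,0,0]])

```text
time: 11.8
tool_pos: [0.4599, -0.0496, 0.1396]
ee_rot: [-0.0, 0.743, 0.669, -0.0]
contact_force: [1.2, 0.7, -1.5]
gripper_width: 0.0642
```

send_rows(motion=[[75,43.5,-9.5,0,0,0,0],[75,0,0,0,0,0,0],[75,0,0,30,0,0,0],[75,0,0,40,0,0,0],[75,0,0,30,0,0,0]])

```text
time: 12.3
tool_pos: [0.4553, -0.0073, 0.038]
ee_rot: [-0.0, 0.743, 0.669, -0.0]
contact_force: [2.7, -0.0, -0.2]
gripper_width: 0.064
```

send_rows(motion=[[75,0,0,11,0,0,0],[75,0,0,0,0,0,0],[30,0,0,0,0,0,0],[30,0,0,0,0,0,0],[30,0,0,0,0,0,0]])

```text
time: 12.8
tool_pos: [0.4564, -0.0071, 0.0301]
ee_rot: [0.001, 0.743, 0.669, 0.001]
contact_force: [-1.4, -0.7, 4.3]
gripper_width: 0.0427
```

send_rows(motion=[[30,0,0,0,0,0,0],[30,0,0,0,0,0,0]])

```text
time: 13.0
tool_pos: [0.4564, -0.0071, 0.0301]
ee_rot: [0.001, 0.743, 0.669, 0.001]
contact_force: [-0.6, -0.4, 5.2]
gripper_width: 0.0429
```

```bash
python3 - <<'E'
from h import *
go(410,285,137)
E
```

```text
tool xyz [ 285.7  -76.7 -106.9] turn z 0.0 phi0 84.0
```

send_rows(motion=[[30,0,0,-15,0,0,0],[30,0,0,-30,0,0,0],[30,0,0,-32,0,0,0],[30,0,0,-30,0,0,0],[30,15,-4,0,0,0,0]])

```text
time: 13.5
tool_pos: [0.4548, 0.0068, 0.1399]
ee_rot: [0.002, 0.744, 0.668, 0.002]
contact_force: [0.4, 0.8, -1.4]
gripper_width: 0.043
```

send_rows(motion=[[30,30,-8,0,0,0,0],[30,40,-11,0,0,0,0],[30,40,-11,0,0,0,0],[30,40,-11,0,0,0,0],[30,40,-11,0,0,0,0]])

```text
time: 14.0
tool_pos: [0.4212, 0.2044, 0.1371]
ee_rot: [0.0, 0.743, 0.669, 0.001]
contact_force: [1.2, -0.1, -0.2]
gripper_width: 0.0431
```

send_rows(motion=[[30,40,-10,0,0,0,0],[30,30,-8,0,0,0,0],[30,10.5,-2.5,0,0,0,0],[30,0,0,0,0,0,0],[30,0,0,0,0,0,0]])

```text
time: 14.5
tool_pos: [0.4099, 0.2838, 0.1363]
ee_rot: [0.0, 0.743, 0.669, 0.0]
contact_force: [-0.2, -0.2, -0.6]
gripper_width: 0.0426
```

```bash
python3 - <<'E'
from h import *
st=monitor.get_state(); p,d=read_camera('wrist'); print(st['tool_pos'],st['gripper_width'])
W=cloud('wrist',d,st); print([b for b in blobs('wrist',p,d,st,zr=(.003,.015)) if b[0]=='yellow'])
for n in ('scene',):
    p,d=read_camera(n); cv2.imwrite('pics/c6.png',cv2.resize(p[80:320,260:560,::-1],None,fx=2.4,fy=2.4))
go(410,285,33)
E
```

```text
[0.40986741 0.28382951 0.13634079] 0.04256090797129697
[('yellow', np.int32(5931), [283, 185], np.float64(8.8), [419.1, 283.6, 115.0, 89.7, -9.2]), ('yellow', np.int32(720), [240, 351], np.float64(8.7), [559.1, 226.6, 54.2, 21.8, -8.6]), ('yellow', np.int32(495), [309, 358], np.float64(8.8), [577.4, 291.9, 42.6, 22.2, -9.1])]
tool xyz [ 1.400e+00 -1.000e-01  1.031e+02] turn z 0.0 phi0 83.9
```

View pics/c6.png

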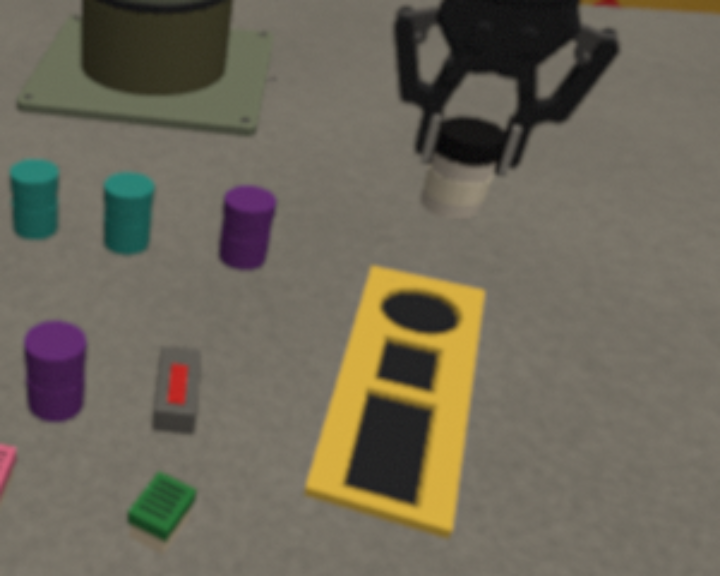

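The black pot hangs upright at (462,165), above the yellow tray's round recess at (420,310); the visible offset is the pot's height above the tray. Down it goes.

send_rows(motion=[[30,1,0,25,0,0,0],[30,0,0,35,0,0,0],[30,0,0,25,0,0,0],[30,0,0,12,0,0,0],[30,0,0,5,0,0,0]])

```text
time: 15.1
tool_pos: [0.4096, 0.2852, 0.0333]
ee_rot: [0.0, 0.743, 0.669, -0.001]
contact_force: [0.3, -0.0, 1.1]
gripper_width: 0.043
```

send_rows(motion=[[30,0,0,1,0,0,0],[30,0,0,0,0,0,0],[30,0,0,0,0,0,0]])

```text
time: 15.4
tool_pos: [0.41, 0.2861, 0.0336]
ee_rot: [0.0, 0.743, 0.669, 0.001]
contact_force: [0.1, 0.7, -0.4]
gripper_width: 0.0429
```

send_rows(motion=[[30,0,0,0.6,0,0,0],[48,0,0,0,0,0,0],[65,0,0,0,0,0,0],[75,0,0,0,0,0,0],[75,0,0,-10,0,0,0]])

```text
time: 15.9
tool_pos: [0.4092, 0.2857, 0.0419]
ee_rot: [-0.0, 0.743, 0.669, -0.001]
contact_force: [-0.7, 0.6, 0.3]
gripper_width: 0.0641
```

send_rows(motion=[[75,0,0,-30,0,0,0],[75,0,0,-40,0,0,0],[55,0,0,-25,0,0,7],[55,0,0,0,0,0,7],[55,0,0,0,0,0,0]])

```text
time: 16.4
tool_pos: [0.4097, 0.2862, 0.1383]
ee_rot: [0.0, 0.82, 0.573, 0.001]
contact_force: [-0.0, 0.3, -0.3]
gripper_width: 0.0467
```

```bash
python3 - <<'E'
from h import *
st=monitor.get_state(); p,d=read_camera('wrist'); print(st['tool_pos'])
for b in objs(cloud('wrist',d,st)): print(*b)
go(671,117,None,70)
E
```

```text
[0.40971215 0.28615396 0.1383482 ]
[79, 211] 4539 60.2 [356.7, 140.8, 43.2, 42.9, -56.4]
[283, 214] 3417 63.5 [410.5, 285.9, 43.0, 42.6, -18.5]
[8, 245] 652 30.5 [366.9, 54.0, 32.0, 7.8, -29.3]
[162, 389] 515 24.5 [551.8, 103.8, 50.0, 21.1, -21.5]
[549, 381] 265 19.7 [676.6, 467.9, 29.1, 14.1, 66.8]
tool xyz [-69.4 303.5   0. ] turn z 0.2 phi0 70.2
```

The black pot is on its recess floor: top 63.5 mm, centre 1 mm from the recess centre. Next is the green block.

send_rows(motion=[[55,-10,43,0,0,0,0],[55,-10,43,0,0,0,0],[55,-10,43,0,0,0,0],[55,-10,43,0,0,0,0],[55,-10,44,0,0,0,0]])

```text
time: 16.95
tool_pos: [0.5965, 0.1636, 0.1368]
ee_rot: [-0.0, 0.818, 0.575, -0.001]
contact_force: [0.6, 0.5, -0.7]
gripper_width: 0.047
```

send_rows(motion=[[55,-10,44,0,0,0,0],[55,-9.5,43.5,0,0,0,0],[55,0,0,30,0,0,0],[55,0,0,40,0,0,0],[55,0,0,0,0,0,0]])

```text
time: 17.45
tool_pos: [0.6683, 0.1162, 0.0621]
ee_rot: [-0.002, 0.818, 0.575, -0.004]
contact_force: [-1.2, 0.3, -0.1]
gripper_width: 0.0468
```

```bash
python3 - <<'E'
from h import *
st=monitor.get_state(); p,d=read_camera('wrist'); print(st['tool_pos']); cv2.imwrite('pics/w7.png',p[:,:,::-1])
for b in blobs('wrist',p,d,st): print(*b)
go(671,117,8,70)
E
```

```text
[0.6682753  0.11615703 0.06206174]
yellow 9295 [470, 56] 9.0 [601.4, 252.6, 88.3, 57.0, 79.9]
red 1977 [202, 55] 25.5 [559.8, 112.1, 39.6, 12.0, 4.6]
green 2131 [288, 242] 26.8 [670.2, 118.6, 39.8, 27.1, -19.5]
green 384 [550, 379] 18.9 [839.0, 258.7, 9.7, 3.5, -86.6]
pink 2410 [116, 288] 26.6 [667.5, 4.7, 40.0, 29.6, -2.2]
purple 10107 [56, 147] 60.5 [579.3, 32.3, 43.9, 31.9, -33.0]
tool xyz [ 0.7  1.1 57.4] turn z 0.2 phi0 70.2
```

View pics/w7.png

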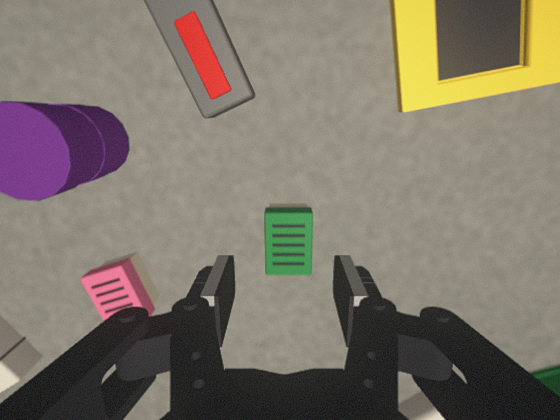

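The green block at (288,241) is centred and square between the jaws.

send_rows(motion=[[55,1.3,0.5,25,0,0,0],[55,0,0,25,0,0,0],[55,0,0,7.5,0,0,0],[55,0,0,0,0,0,0],[10,0,0,0,0,0,0]])

```text
time: 18.0
tool_pos: [0.6728, 0.1182, 0.0116]
ee_rot: [0.0, 0.819, 0.574, 0.001]
contact_force: [-0.2, -0.1, -0.2]
gripper_width: 0.0339
```

send_rows(motion=[[10,0,0,0,0,0,0],[10,0,0,0,0,0,0],[10,0,0,0,0,0,0],[10,0,0,0,0,0,0]])

```text
time: 18.4
tool_pos: [0.6729, 0.1182, 0.0118]
ee_rot: [0.001, 0.819, 0.574, 0.001]
contact_force: [-1.8, 0.2, 8.2]
gripper_width: 0.0268
```

send_rows(motion=[[10,0,0,-10,0,0,0],[10,0,0,-30,0,0,0],[10,0,0,-40,0,0,-5.2],[10,0,0,-20,0,0,-5.2],[10,0,0,0,0,0,0]])

```text
time: 18.9
tool_pos: [0.6736, 0.1182, 0.1144]
ee_rot: [0.001, 0.763, 0.647, 0.003]
contact_force: [-0.5, 0.1, 0.0]
gripper_width: 0.0271
```

```bash
python3 - <<'E'
from h import *
print(monitor.get_state()['tool_pos']); go(479.3,273.5,None,80.6)
E
```

```text
[0.67362596 0.11818027 0.1144068 ]
tool xyz [ 121.5 -217.1    0. ] turn z -0.0 phi0 80.6
```

send_rows(motion=[[10,10,-18,0,0,0,0],[10,20,-36,0,0,0,0],[10,24,-42,0,0,0,0],[10,24,-42,0,0,0,0],[10,24,-42,0,0,0,0]])

```text
time: 19.4
tool_pos: [0.51, 0.2493, 0.1103]
ee_rot: [0.0, 0.764, 0.645, 0.0]
contact_force: [0.0, 1.7, -0.6]
gripper_width: 0.0268
```

send_rows(motion=[[10,19.5,-35,0,0,0,0],[10,0,0,0,0,0,0],[10,0,0,30,0,0,0],[10,0,0,35,0,0,0],[10,0,0,12,0,0,0]])

```text
time: 19.9
tool_pos: [0.4795, 0.2729, 0.0307]
ee_rot: [-0.0, 0.764, 0.645, -0.001]
contact_force: [-0.6, 0.9, 1.3]
gripper_width: 0.0274
```

send_rows(motion=[[10,0,0,0,0,0,0],[10,0,0,0,0,0,0]])

```text
time: 20.1
tool_pos: [0.4807, 0.2737, 0.0339]
ee_rot: [0.0, 0.764, 0.645, 0.0]
contact_force: [0.2, -0.0, 0.7]
gripper_width: 0.0269
```

```bash
python3 - <<'E'
from h import *
st=monitor.get_state(); p,d=read_camera('wrist'); print(st['tool_pos']); cv2.imwrite('pics/w8.png',p[:,:,::-1])
for b in blobs('wrist',p,d,st): print(*b)
go(481.3,273.2,15)
E
```

```text
[0.48071377 0.2737235  0.03385776]
yellow 27808 [281, 122] 8.9 [436.7, 280.9, 150.4, 90.5, -9.3]
yellow 114 [244, 356] 8.5 [550.2, 236.8, 22.3, 2.6, -8.5]
yellow 120 [323, 356] 8.5 [557.7, 286.5, 19.7, 2.6, -10.2]
green 3580 [283, 281] 48.8 [478.3, 274.5, 40.5, 27.5, -10.0]
purple 297 [3, 65] 7.7 [364.9, 158.7, 22.5, 5.1, -24.0]
tool xyz [-0.5  0.5 19.1] turn z 0.0 phi0 80.4
```

View pics/w8.png

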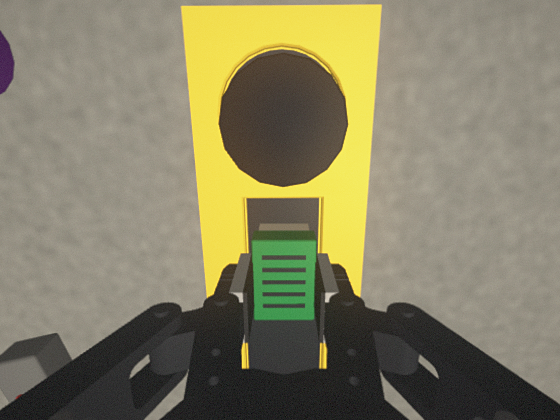

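The green block at (283,275) is square over its recess at (283,225), within 1–2 mm. The black pot shows behind it at (283,118).

send_rows(motion=[[10,0,1,10,0,0,0],[10,0,0,7,0,0,0],[10,0,0,1.5,0,0,0],[10,0,0,0,0,0,0],[10,0,0,0,0,0,0]])

```text
time: 20.65
tool_pos: [0.4814, 0.2734, 0.0147]
ee_rot: [0.0, 0.764, 0.646, 0.0]
contact_force: [-2.3, -2.6, 17.4]
gripper_width: 0.0269
```

send_rows(motion=[[25,0,0,-0.5,0,0,0],[36,0,0,0,0,0,0],[45,0,0,0,0,0,0],[45,0,0,0,0,0,0],[45,0,0,-10,0,0,0]])

```text
time: 21.15
tool_pos: [0.4806, 0.2732, 0.0241]
ee_rot: [-0.0, 0.764, 0.646, -0.001]
contact_force: [0.0, -0.1, 0.2]
gripper_width: 0.0384
```

send_rows(motion=[[45,0,0,-30,0,0,0],[55,0,0,-45,0,0,-7.4],[55,0,0,-40,0,0,-7.4],[55,0,0,0,0,0,-7.4],[55,0,0,0,0,0,0]])

```text
time: 21.65
tool_pos: [0.4816, 0.2733, 0.141]
ee_rot: [0.0, 0.624, 0.781, 0.001]
contact_force: [0.3, -0.4, 0.0]
gripper_width: 0.047
```

```bash
python3 - <<'E'
from h import *
st=monitor.get_state(); p,d=read_camera('wrist'); print(st['tool_pos'])
for b in blobs('wrist',p,d,st): print(*b)
for b in objs(cloud('wrist',d,st)): print(*b)
go(666.5,-112,None,102.7)
E
```

```text
[0.48157045 0.27328765 0.14098056]
yellow 16187 [294, 172] 8.9 [495.8, 271.2, 269.8, 90.1, -9.4]
red 597 [79, 246] 25.2 [558.3, 112.2, 38.8, 12.2, 4.2]
purple 1722 [138, 11] 60.1 [374.2, 146.4, 30.3, 7.7, -74.6]
purple 576 [7, 238] 22.3 [572.2, 45.9, 26.1, 5.8, 9.0]
[133, 11] 1599 59.9 [374.5, 145.8, 31.3, 7.3, -76.0]
[324, 120] 3601 63.7 [410.9, 285.7, 42.9, 42.8, -44.2]
[285, 199] 1740 29.7 [478.9, 274.2, 40.6, 28.0, -9.7]
[83, 234] 2962 24.0 [550.9, 111.8, 70.2, 31.3, 4.6]
[4, 245] 257 23.2 [575.3, 46.2, 28.3, 5.9, 0.6]
[416, 409] 579 19.9 [675.3, 460.8, 61.6, 17.6, 68.5]
tool xyz [-416.5   96.1    0. ] turn z -0.2 phi0 102.5
```

The green block is on its floor: top 29.7 mm, within 1 mm of the recess centre. Last is the mailer.

send_rows(motion=[[60,-20,5,0,0,0,0],[60,-42,9.5,0,0,0,0],[60,-42,9.5,0,0,0,0],[60,-42,9.5,0,0,0,0],[60,-42,9.5,0,0,0,0]])

```text
time: 22.2
tool_pos: [0.5643, 0.0977, 0.1389]
ee_rot: [-0.001, 0.627, 0.779, -0.001]
contact_force: [0.9, 0.7, 0.4]
gripper_width: 0.0512
```

send_rows(motion=[[60,-42,9.5,0,0,0,0],[60,-42,9.5,0,0,0,0],[60,-42,9.5,0,0,0,0],[60,-42,9.5,0,0,0,0],[60,-42,9.5,0,0,0,0]])

```text
time: 22.7
tool_pos: [0.6565, -0.0966, 0.1388]
ee_rot: [-0.001, 0.627, 0.779, -0.0]
contact_force: [0.9, 0.3, -0.5]
gripper_width: 0.0513
```

send_rows(motion=[[60,-18.5,5,0,0,0,0],[60,0,0,30,0,0,0],[60,0,0,40,0,0,0],[60,0,0,0,0,0,0],[60,0,0,0,0,0,0]])

```text
time: 23.2
tool_pos: [0.6652, -0.1117, 0.0699]
ee_rot: [-0.001, 0.626, 0.78, -0.0]
contact_force: [0.9, -1.0, 1.2]
gripper_width: 0.0511
```

```bash
python3 - <<'E'
from h import *
st=monitor.get_state(); p,d=read_camera('wrist'); print(st['tool_pos']); cv2.imwrite('pics/w9.png',p[:,:,::-1])
for b in objs(cloud('wrist',d,st)): print(*b)
go(666.5,-112,8,102.7)
E
```

```text
[ 0.66524748 -0.11173708  0.06994177]
[19, 7] 591 29.8 [574.3, -268.1, 15.1, 2.2, -57.1]
[537, 141] 3290 46.2 [582.9, 10.0, 33.8, 9.1, 21.3]
[282, 229] 6126 24.7 [666.0, -111.8, 83.8, 30.2, 13.0]
[456, 273] 3185 26.7 [668.0, 4.1, 40.7, 29.0, -0.8]
tool xyz [-0.2  0.5 63.1] turn z -0.2 phi0 102.5
```

View pics/w9.png

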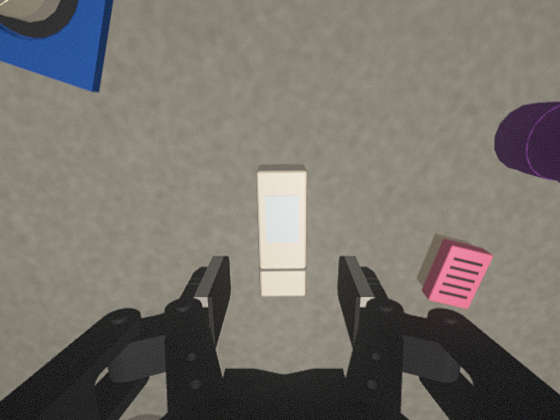

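The mailer at (282,230), label up, is centred between the jaws.

send_rows(motion=[[60,0,0,30,0,0,0],[60,0,0,25,0,0,0],[60,0,0,7,0,0,0],[60,0,0,0,0,0,0],[60,0,0,0,0,0,0]])

```text
time: 23.75
tool_pos: [0.6663, -0.1122, 0.0097]
ee_rot: [0.001, 0.625, 0.78, 0.001]
contact_force: [-0.7, 0.0, 0.6]
gripper_width: 0.051
```

send_rows(motion=[[10,0,0,0,0,0,0],[10,0,0,0,0,0,0],[10,0,0,0,0,0,0],[10,0,0,0,0,0,0],[10,0,0,0,0,0,0]])

```text
time: 24.25
tool_pos: [0.666, -0.1122, 0.0092]
ee_rot: [0.001, 0.625, 0.78, 0.0]
contact_force: [-3.5, 0.1, 11.2]
gripper_width: 0.0289
```

send_rows(motion=[[10,0,0,-10,0,0,0],[10,0,0,-30,0,0,0],[10,0,0,-40,0,0,7.4],[10,0,0,-25,0,0,7.4],[10,0,0,0,0,0,7.4]])

```text
time: 24.75
tool_pos: [0.6671, -0.1122, 0.1176]
ee_rot: [0.002, 0.765, 0.643, 0.002]
contact_force: [0.6, 0.2, -1.6]
gripper_width: 0.0288
```

send_rows(motion=[[10,0,0,0,0,0,0],[10,0,0,0,0,0,0]])

```text
time: 24.95
tool_pos: [0.6653, -0.112, 0.1128]
ee_rot: [-0.0, 0.762, 0.647, -0.0]
contact_force: [0.6, -1.6, -0.2]
gripper_width: 0.0292
```

```bash
python3 - <<'E'
from h import *
print(monitor.get_state()['tool_pos'],monitor.get_state()['gripper_width']); go(567.7,259.3)
E
```

```text
[ 0.66525965 -0.11200701  0.11281252] 0.029151137147793084
tool xyz [ 350.6 -156.5    0. ] turn z 0.0 phi0 80.7
```

send_rows(motion=[[10,15,-7,0,0,0,0],[10,30,-13.5,0,0,0,0],[10,40,-18,0,0,0,0],[10,40,-18,0,0,0,0],[10,40,-18,0,0,0,0]])

```text
time: 25.45
tool_pos: [0.6185, 0.0644, 0.1124]
ee_rot: [-0.0, 0.762, 0.647, -0.0]
contact_force: [0.2, 0.1, -0.1]
gripper_width: 0.0293
```

send_rows(motion=[[10,40,-18,0,0,0,0],[10,40,-18,0,0,0,0],[10,40,-18,0,0,0,0],[10,40,-18,0,0,0,0],[10,25.5,-10,0,0,0,0]])

```text
time: 25.95
tool_pos: [0.5676, 0.263, 0.1123]
ee_rot: [-0.001, 0.761, 0.648, -0.0]
contact_force: [0.5, -0.3, -0.4]
gripper_width: 0.029
```

send_rows(motion=[[10,0,0,0,0,0,0],[10,0,0,30,0,0,0],[10,0,0,35,0,0,0],[10,0,0,14,0,0,0],[10,0,0,0,0,0,0]])

```text
time: 26.45
tool_pos: [0.5687, 0.2586, 0.0321]
ee_rot: [-0.0, 0.763, 0.646, -0.002]
contact_force: [-0.3, -0.1, -0.4]
gripper_width: 0.029
```

send_rows(motion=[[10,0,0,0,0,0,0],[10,0,0,0,0,0,0]])

```text
time: 26.65
tool_pos: [0.5701, 0.2597, 0.0352]
ee_rot: [0.0, 0.764, 0.646, 0.001]
contact_force: [0.8, 0.1, -0.6]
gripper_width: 0.0291
```

```bash
python3 - <<'E'
from h import *
st=monitor.get_state(); p,d=read_camera('wrist'); print(st['tool_pos'],st['gripper_width']); cv2.imwrite('pics/w10.png',p[:,:,::-1])
for b in objs(cloud('wrist',d,st)): print(*b)
print([b for b in blobs('wrist',p,d,st) if b[0]=='yellow'])
go(567.7,259.3,12.3,80.6)
E
```

```text
[0.57013683 0.25966375 0.03519996] 0.029065320609671683
[280, 63] 6894 29.8 [478.5, 274.3, 40.3, 28.0, -9.7]
[283, 275] 15339 56.4 [563.6, 260.4, 61.0, 50.9, -37.1]
[21, 280] 4326 24.2 [553.7, 112.6, 65.2, 30.5, 4.0]
[('yellow', np.int32(27279), [280, 124], np.float64(8.8), [524.2, 266.6, 152.6, 90.5, -9.3]), ('yellow', np.int32(53), [249, 329], np.float64(8.9), [619.5, 230.5, 12.1, 2.5, -13.3]), ('yellow', np.int32(52), [318, 330], np.float64(54.8), [582.6, 272.7, 0.0, 0.0, 0.0])]
tool xyz [-0.8 -2.2 22.8] turn z -0.2 phi0 80.4
```

View pics/w10.png

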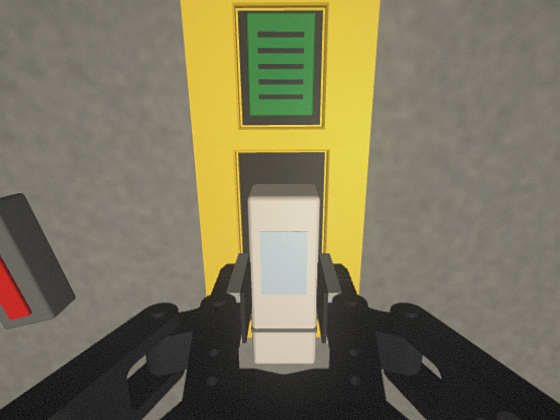

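The mailer at (284,270) is square over the long recess at (282,245); the green block sits in its recess at (281,63). I'll lower it.

send_rows(motion=[[10,-0.5,-2,10,0,0,0],[10,0,0,8,0,0,0],[10,0,0,3.5,0,0,0],[10,0,0,0,0,0,0],[10,0,0,0,0,0,0]])

```text
time: 27.2
tool_pos: [0.5671, 0.2594, 0.012]
ee_rot: [-0.0, 0.764, 0.646, -0.0]
contact_force: [-2.3, -1.0, 3.9]
gripper_width: 0.0288
```

send_rows(motion=[[25,0,0,0,0,0,0],[38,0,0,0,0,0,0],[47,0,0,0,0,0,0],[47,0,0,0,0,0,0],[47,0,0,-10,0,0,0]])

```text
time: 27.7
tool_pos: [0.5668, 0.2591, 0.0215]
ee_rot: [-0.0, 0.764, 0.646, -0.001]
contact_force: [0.1, -0.1, -0.9]
gripper_width: 0.0403
```

send_rows(motion=[[47,0,0,-30,0,0,0],[47,0,0,-45,0,0,0],[47,0,0,-45,0,0,0],[47,0,0,-40,0,0,0],[47,0,0,0,0,0,0]])

```text
time: 28.2
tool_pos: [0.569, 0.2603, 0.1882]
ee_rot: [0.001, 0.764, 0.646, 0.004]
contact_force: [0.5, 0.2, -0.7]
gripper_width: 0.0402
```

send_rows(motion=[[47,0,0,0,0,0,0],[47,0,0,0,0,0,0]])

```text
time: 28.4
tool_pos: [0.567, 0.2592, 0.1817]
ee_rot: [-0.0, 0.764, 0.646, -0.001]
contact_force: [1.0, -0.1, 0.2]
gripper_width: 0.0401
```

```bash
python3 - <<'E'
from h import *
st=monitor.get_state(); p,d=read_camera('wrist'); print(st['tool_pos'])
for b in objs(cloud('wrist',d,st)): print(*b)
p,d=read_camera('side'); print('side')
for b in objs(cloud('side',d)): 
    if b[1]<1200: print(*b)
cv2.imwrite('pics/s11.png',cv2.resize(p[100:400,150:450,::-1],None,fx=2,fy=2))
E
```

```text
[0.56699307 0.25916142 0.18167452]
[283, 13] 1277 63.3 [427.1, 282.9, 36.7, 10.8, 79.5]
[283, 89] 1630 29.9 [478.9, 274.3, 39.5, 27.7, -10.3]
[284, 188] 2797 27.7 [566.9, 259.8, 83.9, 30.2, -9.8]
[130, 197] 2357 24.1 [551.4, 112.0, 69.6, 30.5, 4.6]
[38, 244] 3368 60.1 [575.5, 27.8, 44.8, 42.9, -32.3]
[516, 264] 1820 20.1 [683.1, 480.2, 113.0, 41.9, 68.4]
[66, 318] 1181 26.4 [667.8, 4.9, 40.5, 29.0, -2.5]
[412, 407] 743 44.5 [838.8, 365.7, 32.1, 4.5, 87.6]
side
[288, 19] 585 73.9 [855.3, 798.5, 239.6, 119.3, 87.6]
[233, 36] 442 65.6 [668.9, 789.1, 312.9, 11.1, -88.3]
[291, 54] 1147 64.4 [831.2, 610.2, 193.9, 10.8, -0.4]
[201, 145] 413 64.8 [411.2, 284.4, 42.9, 42.8, -34.1]
[262, 140] 368 29.0 [568.5, 257.4, 84.4, 36.2, -8.6]
[228, 146] 175 31.0 [479.6, 271.6, 40.0, 31.0, -7.8]
[280, 181] 320 24.9 [552.7, 109.0, 69.5, 31.7, 5.7]
[196, 192] 470 61.2 [356.9, 138.9, 44.4, 42.7, -69.7]
[305, 197] 476 61.1 [576.3, 24.1, 42.7, 42.1, 67.6]
[345, 196] 214 27.4 [669.4, 1.9, 42.5, 29.6, 1.5]
[210, 225] 526 61.3 [358.7, 35.7, 43.2, 42.5, -78.4]
[506, 256] 621 67.1 [882.5, -286.2, 59.5, 26.7, -73.0]
[222, 256] 575 61.3 [355.1, -49.5, 42.8, 42.3, 12.2]
[276, 264] 584 61.1 [447.1, -111.4, 42.7, 42.4, 67.1]
[370, 316] 679 64.3 [556.9, -281.5, 42.1, 41.8, -23.7]
[332, 330] 374 30.7 [487.4, -270.5, 40.8, 27.9, -6.2]
```

View pics/s11.png

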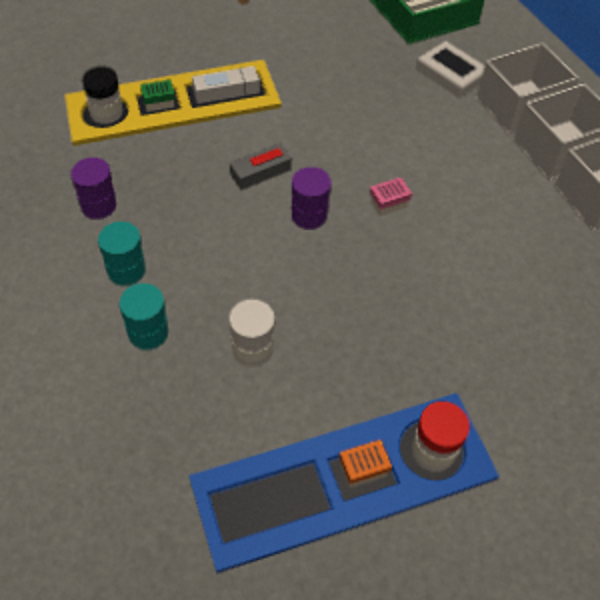

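The side picture shows all five items in their recesses: red pot (440,435) and orange block (365,462) in blue; black pot (102,95), green block (158,95) and mailer (225,85) in yellow. The stay-put items and look-alikes have not moved, and the arm is clear.

```bash
python3 -c "
from rig import sign_off; print(sign_off())"
```

```text
the job is handed in; nothing more can be done
None
```

Both trays are made up and the job is handed in, after about 28.5 s of robot time. The red pot and orange block went into the blue tray, then the black pot, green block and mailer into the yellow tray.

- **Heights:** the wrist camera put the tops at 63.3 mm (red pot), 29.7 mm (orange block), 63.3 mm (black pot), 29.9 mm (green block) and 27.7 mm (mailer). Each is its own height plus the 3 mm recess floor, to within 1 mm. The side camera gave the same picture, but read up to about 2 mm higher.
- **Position:** all five are within about 2–3 mm of their recess centres by the wrist camera, inside the clearance. The side camera disagreed by up to 3 mm, much as it did at the start.
- **Which way up:** the pots are upright, the blocks are coloured side up, and the mailer still has its label on top.
- **Left alone:** the white-capped pot, pink block, dispenser and look-alikes measured where they started, within camera noise.
- **Forces:** the highest reading was about 17 N, when the green block touched its recess floor; the forces were only read between moves. No check failed.

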